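# Clamp the bottles and shut the reagent drawer

### The arm

A 6-joint arm with a two-finger parallel gripper is mounted at the origin on the work surface. World frame = base frame: x ahead of the robot, y to its left, z up, the work surface at z = 0. Lengths are in mm, angles in degrees, forces in N, time in s.
With the tool pointing down it reaches from about 350 to 850 mm from the base axis. Payload 8.1 kg.
Tool frame: the origin (TCP) lies midway between the tips of the shut fingers; the grasp point (between the pads) lies 19 mm behind it (hold_point_z is the distance from the TCP to the grasp point, in mm); z points along the fingers, y is the direction in which the jaws open and shut (so a half turn about z gives the same grasp; the last joint's range is limited). The gripper opens to 85 mm and grips with 20 to 120 N. Pads are 22 mm wide; open, the fingers measure 114 mm over their backs; the gripper's body (76 mm by 85 mm) begins 54 mm behind the grasp point. The pads swing forward as they close: fully open they stand 13 mm farther back than shut.
Start: joints at [-71.929, 7.471, 85.268, -0, 87.261, -4.893], TCP at [234.113, -552.446, 231.292] pointing down, gripper open.
Joint ranges: [-169.43, 169.43], [-51.17, 129.36], [1.28, 143.12], [-76.62, 256.62], [0, 156.53], [-152.29, 152.29]. Speed limits (degrees/s): [136.94, 136.94, 159.86, 180, 180, 180].

### API

Orientations are given as [roll, pitch, yaw] about the fixed x, y, z axes, in that order (R = Rz(yaw) Ry(pitch) Rx(roll)).
In Python, from bench import sense, snapshot, camera_params, hand_in, hold_point_z gives the robot as it stands.
- The arm moves only by the tool servo_tool, never from a script. Its argument "motion" is a list of rows, each a list of 7 numbers: the finger opening in mm, from 0 to 85.4, then the shift along the tool's x, y, z in mm, then the turn, a rotation vector about the tool's x, y, z in rad. A call has 1 to 10 rows; each row shifts and turns the pose as measured when the row begins, along the tool's axes as they then stand; what a row does not reach is not made up. A row lasts 1/10 s, in which the tool goes at most 50 mm and 8.59 degrees, less where a joint would pass 70% of its speed; a pose out of reach is approached as far as the arm can. A call with a gripper value outside its range is refused whole. The fingers move at their own pace and stop on an object; "force" is the grip in N (left out, the last holds). Time passes only in rows, so rows that do not move let the fingers close. It gives the time, the measured TCP pose, the force and the opening at its end, in the units of the state.
- sense(): the state, without advancing time (a new reading comes with each control period).
- snapshot(name): name is "scene" or "top" or "wrist"; returns the picture (400x640x3 uint8, blue, green, red); there is no depth.
- camera_params(name): a dict with "fx", "fy", "cx", "cy" (pixels), "R" (3x3) and "t" (3): a world point X has camera coordinates R X + t; the wrist camera has in their place "tool_from_camera" (4x4, takes a point from camera to tool coordinates, whose origin is the TCP and whose axes are the flange's). Camera axes: x right, y down, z forward; pixel columns grow to the right and rows downward; lengths in mm; the calibration is good to about 2 mm. A picture is of the moment at which its call begins: read the wrist's pose just before it. camera_params takes no time and is no camera call.
- hand_in(): hands the job in, once; it reports no verdict.
The state is a dict: "time": time; "joint_pos": joint angles; "qd": joint speeds; "joint_efforts": joint torques, N m; "tool_pos": TCP position; "tcp_rot": TCP orientation; "ft_force": force on the tool from outside, world axes, zero at the start; "wrist_torque": the same for the moment, N m; "finger_gap": finger opening in mm.
Only numpy, scipy, OpenCV 4.12 (cv2) and the standard library are available. Lean on these libraries where they do the work, as an engineer would, in place of code of your own. Each camera call takes 0.05 s, during which the arm holds its last target. There are 200 camera calls.

### The job

Close up the loaded reagent drawer. First push the clamp block along the drawer until it holds the two square bottles snugly together against the end wall beyond them, upright and without crushing them; then turn the red lock knob on the block clockwise to its stop, about a quarter turn, and only then push the drawer gently until it is fully shut, without slamming it. Leave the things standing around undisturbed.

Things in the scene. Friction and masses are not known exactly. Their poses are not given: they have to be found in the camera images.
- cabinet: low white bench cabinet, fixed, 240 (x) x 430 (y) x 140 mm high; origin at the centre of its underside, on the bench. Its x axis points from the open front into the cabinet, y to the left as seen from the robot. Its one drawer, with a blue front panel, slides along x. Drawer, block and knob share these axes
- drawer (a joint): how far the drawer stands open, m: 0 is fully shut (a stop), at most 0.18; starts about 0.14 to 0.17 open. It moves with some 4 N of friction and stays where it is left. Pushed in (towards the cabinet's +x) it closes
- drawer_front (a point): centre line of the outer (robot-side) face of the blue drawer front, 100 mm above the bench: a plain flat panel 430 mm wide, 16.5 mm thick, reaching from 10 to 128 mm above the bench. Push near here, fingers low enough to meet the panel but the hand above its top edge; with the drawer shut this point lies 135 mm in front of the cabinet's origin along the cabinet's x
- lane (a point): centre of the floor of the drawer's front lane, 24 mm above the bench; moves with the drawer, axes as the cabinet. The lane is 105 mm deep (x, from the inside of the front panel to a divider) and 370 mm long (end walls at y = -185 and +185 mm from here). End walls and divider rise 50 mm above this floor, the front panel 104 mm
- clamp (a joint): position of the grey aluminium clamp block along the lane, m, growing towards +y (to the bottles). Its pressing face lies at y = joint - 0.060 m from point lane. Starts 0.01 to 0.05; with both bottles squared up and snug against the +y end wall it reads 0.145. Friction 3 N, up to some 8 N more while pushing both bottles; it stays where it is left
- clamp_back (a point): centre of the flat back (-y) face of the clamp block, 34 mm above the lane floor: push here towards +y. The face is 64 mm wide (x), from 4 to 50 mm above the lane floor. The block measures 70 mm from this face to its rubber pressing face, a plate 98 mm wide, 50 mm high. At the start at least 60 mm are free between this face and the -y end wall
- lock (a joint): angle of the red lock knob, rad, growing clockwise seen from above: 0 is free, 1.45 is the stop; locked is the stop. Starts 0 to 0.25. Turns with 0.06 N m friction and stays where it is left
- lock_grip (a point): on the upright axis of the lock knob at the height to grip it, 87 mm above the lane floor, 39 mm behind the pressing face, atop the clamp block (block top at 50 mm). Red bar grip 34 mm long, 14 mm thick, from 64 to 94 mm above the lane floor, on a 36 mm disc. At lock joint 0 the bar lies along the cabinet's x; it turns with the joint. Higher than the bottles; only the front panel is taller
- bottle_white: white plastic square bottle: body 50 x 50 mm, 44 mm high, round cap 38 mm wide, 60 mm tall in all, about 0.22 kg, loose; origin at the centre of its underside. It stands in the drawer's front lane between the clamp block and the +y (left) end wall; which bottle is nearer the wall varies. Blue cap.
- bottle_amber: amber square bottle: body 50 x 50 mm, 44 mm high, round cap 38 mm wide, 60 mm tall in all, about 0.22 kg, loose; origin at the centre of its underside. It stands in the drawer's front lane between the clamp block and the +y (left) end wall; which bottle is nearer the wall varies. Black cap.
- beaker: glass beaker, 70 mm wide, 90 mm tall, on the bench to the left of the drawer; origin under its centre; leave alone
- wash_bottle: round white bottle with a red cap, 60 mm wide, 140 mm tall, on the bench to the right of the drawer; origin under its centre; leave alone
- dishes: stack of three white dishes, 90 mm wide, 45 mm tall, on the cabinet's top; origin under its centre; leave alone
Mind the look-alikes: they are no part of the job. There is more than one size of the bottle_amber; the job needs the smallest.

How it is judged:
By the outcome, as a careful person would: the job done as asked, in the order asked, and still so for the second after the job is handed in, with the robot touching nothing.
It also fails if it takes over 64 s, if anything falls off the work surface, if the arm or the gripper's body presses on something with over 40 N, if the wrist force passes 120 N, or if a joint passes its speed limit or range.

## Working session

There is one attempt and no reset: what is moved stays moved. The work goes in short steps, Python scripts to look and compute and a tool call to move; the robot and the scene stay as the last step left them, time stands still between calls to the robot, and variables do not carry over. Pictures are saved under pics/ and viewed, about 8 in all and at most 12, crops included, and the job is handed in when it is done.

Besides the shell and the picture viewer there is one more tool, called after "Call:" as name(argument=value, ...), one argument or row to a line, values as JSON. servo_tool: Moves the arm, as the interface text tells. Its arguments: {"type":"object","properties":{"motion":{"type":"array"},"force":{"type":"number"}},"required":["motion"]}

```bash
ls; mkdir -p pics
python3 - <<'E'
from bench import *
import cv2,json
s=sense();print(s['time'],s['tool_pos'],s['tcp_rot'],s['finger_gap'],hold_point_z if not callable(hold_point_z) else hold_point_z())
for n in("scene","top"):
    cv2.imwrite(f"pics/{n}0.png",snapshot(n));p=camera_params(n);print(n,p)
print(camera_params("wrist"))
E
```

```text
pics
0.0 [ 233.948177   -551.89678284  230.21559866] [-1.79891610e+02 -1.08564975e-02  2.29663592e+01] 85.1311295414883 18.700000000000003
scene {'fx': 488.03550532309094, 'fy': 488.03550532309094, 'cx': 320.65226728891633, 'cy': 202.80060936029128, 'R': array([[-0.80308584,  0.59579895, -0.00876066],
       [ 0.48155349,  0.64029326, -0.59844029],
       [-0.3509407 , -0.48481764, -0.80111951]]), 't': array([ 451.44291978, -214.08971557, 1440.48718912])}
top {'fx': 504.1424320568353, 'fy': 504.1424320568353, 'cx': 330.8853027978376, 'cy': 196.99126004223396, 'R': array([[-0.01124885, -0.99984288, -0.0136994 ],
       [-0.98669358,  0.01332117, -0.1620442 ],
       [ 0.16220123,  0.0116943 , -0.9866884 ]]), 't': array([  28.25610324,  596.2413531 , 1431.9865944 ])}
{'fx': 281.954019785737, 'fy': 281.954019785737, 'cx': 321.06444194742875, 'cy': 204.78251909394285, 'tool_from_camera': array([[-2.91881600e-04, -9.57371642e-01, -2.88858883e-01,
         7.27367124e+01],
       [ 9.99999092e-01,  1.00651366e-04, -1.34405456e-03,
         2.29735328e-01],
       [ 1.31583376e-03, -2.88859013e-01,  9.57370743e-01,
        -1.42359375e+02],
       [ 0.00000000e+00,  0.00000000e+00,  0.00000000e+00,
         1.00000000e+00]])}
```

View pics/top0.png

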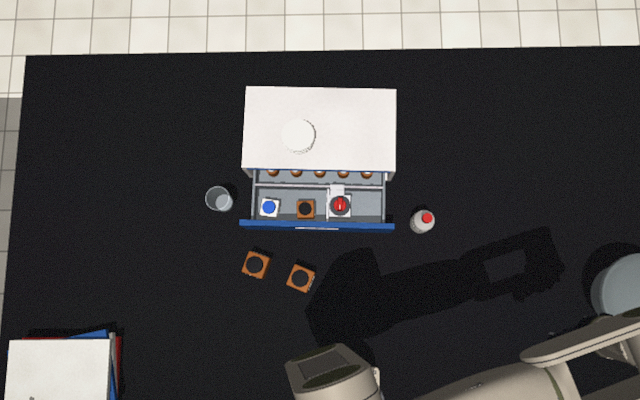

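View pics/scene0.png

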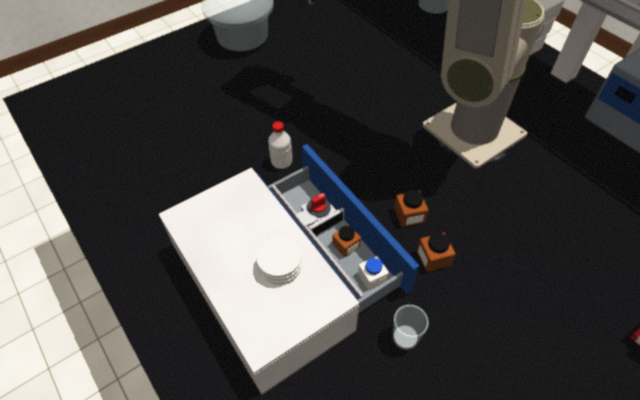

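The top view shows the white bottle (blue cap) at (269,207), the amber one in the drawer at (306,208), the clamp block at (340,205) with the red knob, and the blue front from (240,222) to (394,227). The bottles run white, amber, clamp from the wall. Possible mix-ups:
- **Amber:** the bottles on the bench at (256,264) and (301,278). The one to use is in the drawer at (306,208).
- **Red:** the wash bottle cap at (426,217). The knob is at (340,205).

Next I'll measure these and check with a close crop.

```bash
cat > h.py <<'E'
import numpy as np, cv2
from bench import *
from scipy.spatial.transform import Rotation as Ro
def ray(n,uv,state=None):
    p=camera_params(n);d=np.array([(uv[0]-p['cx'])/p['fx'],(uv[1]-p['cy'])/p['fy'],1])
    if n=="wrist":
        T=p['tool_from_camera'];R=Ro.from_euler('xyz',state['tcp_rot'],degrees=True).as_matrix()
        return R@T[:3,3]+state['tool_pos'],R@T[:3,:3]@d
    return -p['R'].T@p['t'],p['R'].T@d
def onz(n,uv,z,state=None):
    o,d=ray(n,uv,state);return o+d*(z-o[2])/d[2]
def blobs(im,lo,hi,amin=15):
    h=cv2.cvtColor(im,cv2.COLOR_BGR2HSV);m=cv2.inRange(h,lo,hi)
    if lo[0]==0 and hi[0]<8: m|=cv2.inRange(h,(172,lo[1],lo[2]),(180,255,255))
    n,l,s,c=cv2.connectedComponentsWithStats(m)
    return [(c[i],s[i,4],l==i) for i in range(1,n) if s[i,4]>=amin]
E
python3 - <<'E'
from h import *
for n in("top","scene"):
    im=cv2.imread(f"pics/{n}0.png")
    for nm,lo,hi,z in(("blue",(100,120,50),(130,255,255),128),("red",(0,150,80),(6,255,255),118),("white",(0,0,170),(180,60,255),140)):
        for c,a,m in blobs(im,lo,hi,40):
            pts=np.argwhere(m)[:,::-1].astype(np.float32);r=cv2.minAreaRect(pts)
            print(n,nm,c.round(1),a,"xy",onz(n,c,z).round(0)[:2],"corners",[onz(n,q,z).round(0)[:2].tolist() for q in cv2.boxPoints(r)] if a>300 and c[1]<330 else '')
im=cv2.imread("pics/top0.png")[150:300,200:440];cv2.imwrite("pics/c1.png",cv2.resize(im,None,fx=3.3,fy=3.3,interpolation=2))
E
```

```text
top blue [268.5 206.5] 121 xy [559. 193.] corners 
top blue [316.5 225.6] 1415 xy [504.  60.] corners [[498.0, 275.0], [526.0, 275.0], [509.0, -153.0], [481.0, -152.0]]
top blue [ 91.4 334.6] 256 xy [219. 665.] corners 
top blue [112.5 386.9] 138 xy [ 85. 600.] corners 
top red [339.5 203.9] 114 xy [565.  -4.] corners 
top red [426.7 217.6] 76 xy [ 524. -245.] corners 
top red [ 41.4 337.9] 42 xy [211. 805.] corners 
top red [116.9 348.3] 63 xy [182. 599.] corners 
top white [299.5  26.4] 33256 xy [1087.  106.] corners [[886.0, 967.0], [1188.0, 996.0], [1152.0, -885.0], [856.0, -853.0]]
top white [319.4 128.4] 12541 xy [778.  50.] corners [[658.0, 270.0], [909.0, 269.0], [892.0, -171.0], [643.0, -158.0]]
top white [313.  176.6] 40 xy [640.  69.] corners 
top white [327.  192.5] 545 xy [594.  30.] corners [[621.0, 232.0], [616.0, -125.0], [521.0, -122.0], [526.0, 231.0]]
top white [226.4 204.1] 71 xy [566. 308.] corners 
top white [370.2 207.9] 218 xy [550. -87.] corners 
top white [269.3 208. ] 158 xy [553. 189.] corners 
top white [422.7 223.5] 154 xy [ 505. -229.] corners 
top whit
[... 1138 characters left out ...]
 3.0]]
scene white [600.4  59.6] 772 xy [-373.   99.] corners [[-312.0, 75.0], [-433.0, 33.0], [-431.0, 132.0], [-314.0, 168.0]]
scene white [450.2 108.8] 53 xy [122. -15.] corners 
scene white [495.3 143.1] 1022 xy [123. 141.] corners [[214.0, 112.0], [7.0, 93.0], [32.0, 163.0], [231.0, 178.0]]
scene white [281.7 140.4] 162 xy [ 543. -189.] corners 
scene white [256.3 266.7] 20121 xy [787.  81.] corners [[905.0, -164.0], [603.0, -198.0], [668.0, 273.0], [907.0, 262.0]]
scene white [316.3 229. ] 755 xy [632.  80.] corners [[644.0, -82.0], [549.0, -101.0], [576.0, 257.0], [655.0, 262.0]]
scene white [372.7 271.9] 192 xy [601. 235.] corners 
scene white [405.2 336.3] 340 xy [641. 376.] corners
```

View pics/c1.png

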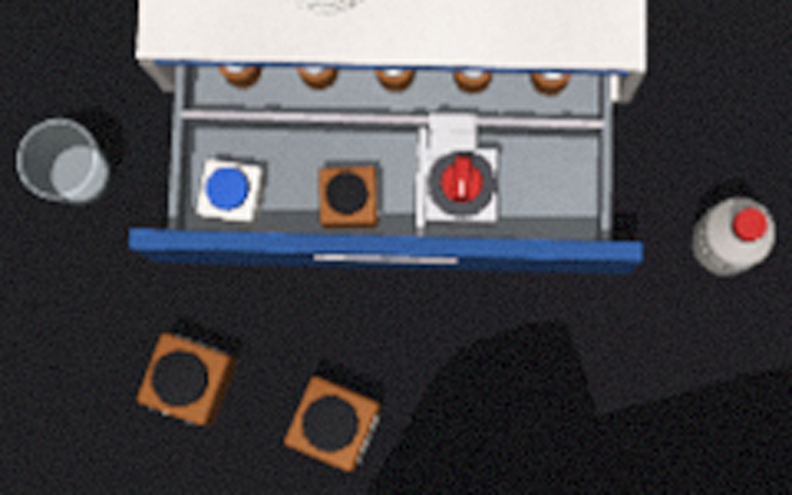

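The crop confirms the choice. The lane holds white, then amber, then the clamp with the red bar roughly along x, and the two larger ambers stand on the bench in front. I'll start the approach and fit lines for the cabinet axes.

Call:
servo_tool(
  motion=[
    [0, 20, -14, -10, 0, 0, 0],
    [0, 40, -27, -5, 0, 0, 0],
    [0, 40, -27, 0, 0, 0, 0],
    [0, 40, -27, 0, 0, 0, 0],
    [0, 40, -27, 0, 0, 0, 0],
    [0, 40, -27, 0, 0, 0, 0],
    [0, 40, -27, 0, 0, 0, 0],
    [0, 40, -27, 0, 0, 0, 0],
    [0, 40, -27, 0, 0, 0, 0],
    [0, 20, -14, 0, 0, 0, 0],
  ],
)

```text
time: 1.1
tool_pos: [474.3, -175.1, 241.5]
tcp_rot: [-179.5, 0.1, 22.5]
ft_force: [-0.5, -0.4, -0.1]
finger_gap: 0.2
```

Run:
```python
from h import *
im=cv2.imread("pics/top0.png")
b=[m for c,a,m in blobs(im,(100,120,50),(130,255,255),1000)][0]
w=[m for c,a,m in blobs(im,(0,0,170),(180,60,255),9000) if 100<c[1]<150][0]
def line(cols,f,m,z):
    P=np.array([onz("top",(u,f(np.flatnonzero(m[:,u]))),z)[:2] for u in cols]);
    k=np.polyfit(P[:,1],P[:,0],1);return k,np.degrees(np.arctan(-k[0])),P[:,1].min(),P[:,1].max()
print("panel rear top",line(range(250,385),lambda r:r.min()-.5,b,128))
print("panel bottom edge as z=10",line(range(250,385),lambda r:r.max()+.5,b,10))
print("cab front top",line([*range(255,285),*range(330,385)],lambda r:r.max()+.5,w,140))
print("cab rear top",line(range(255,385),lambda r:r.min()-.5,w,140))
for nm,m,z in(("panel",b,128),("cab",w,140)):
    P=np.argwhere(m);rows=np.unique(P[:,0]);
    for r in rows[len(rows)//3:2*len(rows)//3+1:max(1,len(rows)//12)]:
        c=np.flatnonzero(m[r]);print(nm,onz("top",(c.min()-.5,r),z)[:2].round(1),onz("top",(c.max()+.5,r),z)[:2].round(1))
```

```text
panel rear top (array([3.93179897e-02, 5.14648528e+02]), np.float64(-2.2515950961737676), np.float64(-125.39042276782874), np.float64(244.26187533665086))
panel bottom edge as z=10 (array([3.8378947e-02, 4.9865053e+02]), np.float64(-2.1978729960674297), np.float64(-135.5548795374582), np.float64(264.3244293752939))
cab front top (array([3.82643775e-02, 6.57193799e+02]), np.float64(-2.1913182698448734), np.float64(-128.3732121380438), np.float64(230.32567384959574))
cab rear top (array([3.89098414e-02, 8.98796778e+02]), np.float64(-2.2282456440882275), np.float64(-135.13493695479477), np.float64(233.49655857181892))
panel [514.2 275.9] [ 508.7 -154.2]
panel [511.4 275.9] [ 505.9 -154.1]
panel [508.6 275.8] [ 503.2 -154. ]
panel [505.8 270.2] [ 500.4 -153.9]
panel [503.  264.6] [ 497.7 -153.8]
panel [500.1 259.1] [ 494.9 -153.7]
cab [820.6 265. ] [ 813.8 -165.3]
cab [799.9 264.7] [ 793.2 -164.7]
cab [779.4 264.3] [ 772.8 -164. ]
cab [759.  266.8] [ 752.5 -163.4]
cab [738.7 266.5] [ 732.2 -162.7]
```

Call:
servo_tool(
  motion=[
    [0, 0, 0, 0, 0, 0, -0.145],
    [0, 0, 0, 0, 0, 0, -0.145],
    [0, 0, 0, 0, 0, 0, -0.145],
    [0, 0, 0, 0, 0, 0, -0.145],
    [0, 0, 0, 0, 0, 0, -0.145],
    [0, 0, 0, 0, 0, 0, -0.145],
    [0, 0, 0, 0, 0, 0, -0.145],
    [0, 0, 0, 0, 0, 0, -0.125],
    [0, 32, 26, 0, 0, 0, 0],
    [0, 32, 26, 0, 0, 0, 0],
  ],
)

```text
time: 2.1
tool_pos: [525.0, -106.4, 236.8]
tcp_rot: [-179.3, -0.6, 90.1]
ft_force: [-0.4, -0.3, 1.2]
finger_gap: -0.4
```

Call:
servo_tool(
  motion=[
    [0, 20, 20, 0, 0, 0, 0],
    [0, 10, 10, 0, 0, 0, 0],
    [0, 0, 0, 0, 0, 0, 0],
  ],
)

```text
time: 2.4
tool_pos: [556.8, -71.6, 235.1]
tcp_rot: [-179.2, -0.7, 90.3]
ft_force: [-0.3, 0.3, 0.0]
finger_gap: -0.3
```

Run:
```python
from h import *
s=sense();print(s['time'],s['tool_pos'].round(1),s['tcp_rot'].round(2),s['joint_pos'].round(1))
im=snapshot("wrist");cv2.imwrite("pics/w1.png",im)
for nm,lo,hi,z,a in(("red",(0,150,80),(6,255,255),118,100),("blue",(100,120,50),(130,255,255),84,100)):
    for c,ar,m in blobs(im,lo,hi,a):
        r=cv2.minAreaRect(np.argwhere(m)[:,::-1].astype(np.float32));print(nm,c.round(1),ar,onz("wrist",r[0],z,s).round(1),[onz("wrist",q,z,s)[:2].round(1).tolist() for q in cv2.boxPoints(r)])
```

```text
2.4 [556.8 -71.6 235.1] [-179.15   -0.69   90.34] [-12.9   2.3  90.3   0.5  88.3 -13.2]
red [334.  126.2] 961 [564.8  -2.2 118. ] [[543.1, 0.6], [567.5, 18.3], [586.7, -5.1], [562.0, -23.7]]
blue [269.6 131.1] 8163 [501.7 -17.1  84. ] [[490.4, 106.6], [523.8, 106.6], [516.5, -178.8], [472.7, -179.5]]
blue [452.3  72.3] 464 [677.8  39.3  84. ] [[673.3, -38.6], [677.9, 107.0], [681.6, 106.6], [677.5, -39.2]]
blue [424.2 249.4] 161 [ 669.9 -130.7   84. ] [[665.9, -173.7], [668.9, -90.1], [673.7, -90.8], [671.0, -174.5]]
```

View pics/w1.png

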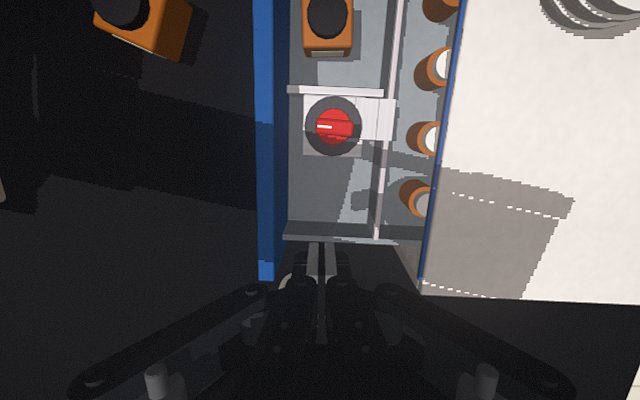

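The wrist view shows the red bar at (334,126) almost along x, the block's back edge near row 156, the −y end wall near row 238, and the amber bottle at (327,25). The shut fingers are at (320,300).

```bash
cat >> h.py <<'E'
ex=np.array([.99925,-.0387]);ey=np.array([.0387,.99925]);L0=np.array([569.5,58.6])
def lane(p):
    d=np.asarray(p)[:2]-L0;return np.array([d@ex,d@ey]).round(1)
E
python3 - <<'E'
from h import *
s=sense()
for nm,uv,z in(("knob",(334,126),118),("back",(332,156),74),("plate front-left",(335,86),74),("wall",(340,238),74),("panel in",(287,180),24),("divider near",(377,200),74),("panel rear top",(274,150),128)):
    p=onz("wrist",uv,z,s);print(nm,p.round(1),lane(p))
print("tcp",lane(s['tool_pos']))
im=cv2.imread("pics/w1.png");m=[m for c,a,m in blobs(im,(0,150,80),(6,255,255),500)][0].astype(np.uint8)
cv2.imwrite("pics/c2.png",cv2.resize(im[70:250,260:420],None,fx=3.3,fy=3.3,interpolation=2))
E
```

```text
knob [564.7  -2.9 118. ] [ -2.4 -61.6]
back [564.4 -34.1  74. ] [ -1.5 -92.8]
plate front-left [566.3  35.3  74. ] [ -2.3 -23.4]
wall [ 575.2 -128.4   74. ] [  12.9 -186.6]
panel in [508.6 -70.4  24. ] [ -55.9 -131.2]
divider near [615.3 -82.3  74. ] [  51.2 -139. ]
panel rear top [512.2 -23.4 128. ] [-54.  -84.1]
tcp [  -8.2 -131.4]
```

View pics/c2.png

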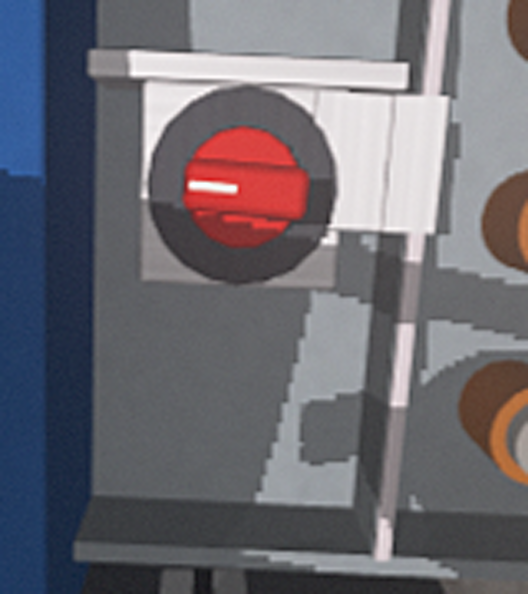

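Everything agrees to about 2 mm: back face at lane y = −93, so clamp ≈ 0.0365, and lock ≈ 0.05 rad. I'll lower the shut fingers behind the block.

Call:
servo_tool(
  motion=[
    [0, 2.6, 5.7, 0, -0.015, -0.012, 0.044],
    [0, 0, 0, 20, 0, 0, 0],
    [0, 0, 0, 40, 0, 0, 0],
    [0, 0, 0, 40, 0, 0, 0],
    [0, 0, 0, 30, 0, 0, 0],
    [0, 0, 0, 0, 0, 0, 0],
  ],
)

```text
time: 3.05
tool_pos: [559.0, -77.7, 103.2]
tcp_rot: [179.9, 0.3, 87.4]
ft_force: [-1.3, 0.2, -0.0]
finger_gap: 0.1
```

Call:
servo_tool(
  motion=[
    [0, 3, 3, 25, 0, 0, 0],
    [0, 2, 2, 14, 0, 0, 0],
    [0, 0, 0, 4, 0, 0, 0],
    [0, 0, 0, 0, 0, 0, 0],
  ],
)

```text
time: 3.45
tool_pos: [565.3, -76.8, 64.2]
tcp_rot: [179.7, 0.4, 87.2]
ft_force: [-1.5, 0.0, -0.3]
finger_gap: 0.2
```

Call:
servo_tool(
  motion=[
    [0, 6, -2, 2, 0, 0, 0],
    [0, 8, -1, 1, 0, 0, 0],
    [0, 6, 0, 0, 0, 0, 0],
    [0, 4, 0, 0, 0, 0, 0],
    [0, 4, 0, 0, 0, 0, 0],
    [0, 4, 0, 0, 0, 0, 0],
    [0, 4, 0, 0, 0, 0, 0],
    [0, 4, 0, 0, 0, 0, 0],
  ],
)

```text
time: 4.25
tool_pos: [567.3, -35.1, 66.2]
tcp_rot: [179.3, 0.6, 87.2]
ft_force: [-2.2, -3.7, 0.9]
finger_gap: -0.0
```

Call:
servo_tool(
  motion=[
    [0, 5, -1, 2, 0.006, 0.005, 0],
    [0, 5, -1, 2, 0.006, 0.005, 0],
    [0, 5, -1, 1, 0, 0, 0],
    [0, 5, 0, 1, 0, 0, 0],
    [0, 5, 0, 1, 0, 0, 0],
    [0, 5, 0, 1, 0, 0, 0],
    [0, 5, 0, 0, 0, 0, 0],
    [0, 5, 0, 0, 0, 0, 0],
  ],
)

```text
time: 5.05
tool_pos: [567.4, 6.5, 58.8]
tcp_rot: [179.9, 0.1, 87.2]
ft_force: [-0.2, -5.8, 4.5]
finger_gap: 0.2
```

Call:
servo_tool(
  motion=[
    [0, 5, -1, -2, 0, 0, 0],
    [0, 5, 0, 0, 0, 0, 0],
    [0, 5, 0, 0, 0, 0, 0],
    [0, 5, 0, 0, 0, 0, 0],
    [0, 5, 0, 0, 0, 0, 0],
    [0, 4, 0, 0, 0, 0, 0],
    [0, 3, 0, 0, 0, 0, 0],
  ],
)

```text
time: 5.75
tool_pos: [567.3, 40.9, 60.2]
tcp_rot: [179.9, 0.2, 87.2]
ft_force: [-0.0, -4.9, 2.0]
finger_gap: 0.1
```

Run:
```python
from h import *
im=snapshot("top");cv2.imwrite("pics/t1.png",im)
a=im[160:240,225:405];b=cv2.resize(a,None,fx=3.3,fy=3.3,interpolation=2)
im2=snapshot("scene")[150:320,240:430];c=cv2.resize(im2,None,fx=3,fy=3,interpolation=2)[:,:594]
c=c[100:430]
b=cv2.resize(b,(570,253))
cv2.imwrite("pics/v1.png",np.vstack([b,c[:,:570]]))
```

```text
(no output)
```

View pics/v1.png

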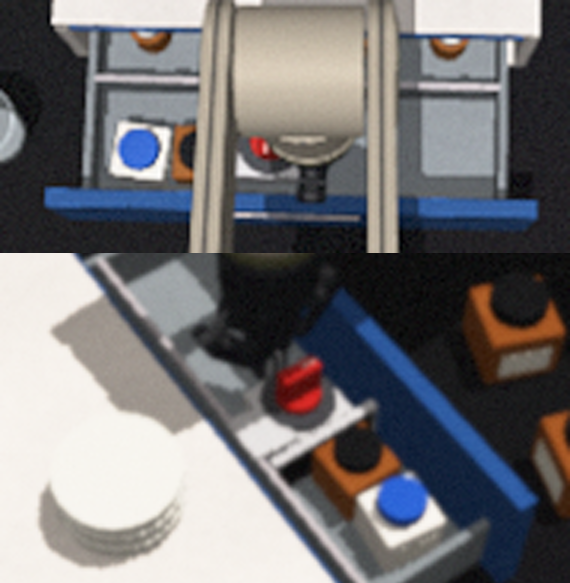

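Both bottles are upright ahead of the clamp, touching or nearly so, with a gap of about 20 mm to the end wall. I'll continue slowly and watch the force.

Call:
servo_tool(
  motion=[
    [0, 4, 0, 0, 0, 0, 0],
    [0, 4, 0, 0, 0, 0, 0],
    [0, 4, 0, 0, 0, 0, 0],
    [0, 3, 0, 0, 0, 0, 0],
    [0, 2, 0, 0, 0, 0, 0],
  ],
)

```text
time: 6.35
tool_pos: [567.9, 56.3, 60.2]
tcp_rot: [180.0, 0.4, 87.2]
ft_force: [-0.5, -6.0, 2.7]
finger_gap: -0.1
```

Call:
servo_tool(
  motion=[
    [0, 2, 0, 0, 0, 0, 0],
    [0, 2, 0, 0, 0, 0, 0],
  ],
)

```text
time: 6.55
tool_pos: [568.0, 59.3, 60.2]
tcp_rot: [180.0, 0.5, 87.1]
ft_force: [-0.1, -6.5, 2.1]
finger_gap: 0.1
```

Call:
servo_tool(
  motion=[
    [0, 2, 0, 0, 0, 0, 0],
    [0, 2, 0, 0, 0, 0, 0],
  ],
)

```text
time: 6.75
tool_pos: [568.1, 62.2, 60.2]
tcp_rot: [-180.0, 0.6, 87.1]
ft_force: [0.2, -6.3, 2.8]
finger_gap: 0.2
```

Call:
servo_tool(
  motion=[
    [0, 2, 0, 0, 0, 0, 0],
    [0, 1.5, 0, 0, 0, 0, 0],
  ],
)

```text
time: 6.95
tool_pos: [568.1, 63.8, 60.3]
tcp_rot: [-180.0, 0.7, 87.1]
ft_force: [-1.2, -13.6, 2.6]
finger_gap: -0.1
```

Call:
servo_tool(
  motion=[
    [0, 1.5, 0, 0, 0, 0, 0],
  ],
)

```text
time: 7.05
tool_pos: [568.1, 63.8, 60.3]
tcp_rot: [-180.0, 0.9, 87.0]
ft_force: [-0.2, -12.5, 2.7]
finger_gap: -0.1
```

Call:
servo_tool(
  motion=[
    [0, 1.5, 0, 0, 0, 0, 0],
  ],
)

```text
time: 7.15
tool_pos: [568.1, 63.7, 60.3]
tcp_rot: [-179.9, 1.0, 87.0]
ft_force: [-1.2, -10.3, 3.4]
finger_gap: 0.2
```

Call:
servo_tool(
  motion=[
    [0, 3, 0, 0, 0, 0.008, 0],
    [0, 3, 0, 0, 0, 0.008, 0],
  ],
)

```text
time: 7.35
tool_pos: [568.1, 63.9, 60.2]
tcp_rot: [-179.9, 0.6, 87.0]
ft_force: [-1.0, -17.9, 3.7]
finger_gap: -0.2
```

The clamp stalled at y = 63.9 (63 expected) under 18 N, so the bottles are snug. I'll back off, rise and turn the wrist for the knob.

Call:
servo_tool(
  motion=[
    [0, -6, 0, 0, 0, 0.01, 0],
    [0, -14, 0, -4, 0, 0, 0],
    [0, -5, 0, -30, 0, 0, 0],
    [0, 0, 0, -45, 0, 0, 0],
    [0, 0, 0, -45, 0, 0, 0],
    [0, 0, 0, -40, 0, 0, -0.08],
    [40, 0, 0, 0, 0, 0, -0.145],
    [40, 0, 0, 0, 0, 0, -0.145],
    [40, 0, 0, 0, 0, 0, -0.145],
    [40, 0, 0, 0, 0, 0, -0.145],
  ],
)

```text
time: 8.35
tool_pos: [564.0, 37.1, 230.9]
tcp_rot: [-180.0, -0.6, 125.9]
ft_force: [0.4, -0.3, -0.1]
finger_gap: 40.0
```

Call:
servo_tool(
  motion=[
    [40, 0, 0, 0, 0, 0, -0.145],
    [40, 0, 0, 0, 0, 0, -0.145],
    [40, 0, 0, 0, 0, 0, -0.145],
    [40, 0, 0, 0, 0, 0, -0.145],
    [40, 0, 0, 0, 0, 0, -0.145],
    [40, 0, 0, 0, 0, 0, -0.1],
    [40, 0, 0, 0, 0, 0, 0],
  ],
)

```text
time: 9.05
tool_pos: [562.4, 37.1, 231.4]
tcp_rot: [179.2, -0.6, 175.1]
ft_force: [0.2, 0.6, -0.5]
finger_gap: 40.0
```

```bash
sed -i 's/L0=np.array(.*)/L0=np.array([567.5,59])/' h.py
python3 - <<'E'
from h import *
s=sense();print(s['time'],s['tool_pos'].round(1),s['tcp_rot'].round(2),s['joint_pos'].round(1),s['finger_gap'])
im=snapshot("wrist");cv2.imwrite("pics/w2.png",im)
for c,ar,m in blobs(im,(0,150,80),(6,255,255),100):
    p=onz("wrist",c,116,s);print("red",c.round(1),ar,p.round(1),lane(p))
E
```

```text
9.05 [562.4  37.1 231.4] [179.22  -0.55 175.07] [ -2.    2.3  90.8   0.8  87.5 -87.1] 40.0061992229805
red [  8.2 187.9] 518 [ 522.3 -248.1  116. ] [ -33.2 -308.6]
red [374.3 194.5] 230 [559.2  89.2 116. ] [-9.5 29.8]
red [391.7 203. ] 413 [569.  105.6 116. ] [-0.3 46.6]
```

View pics/w2.png

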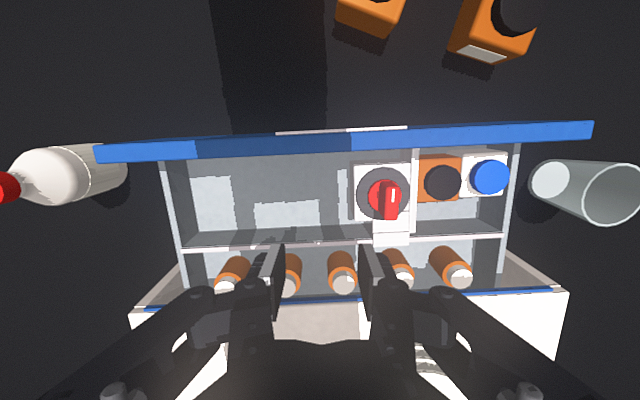

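The bottles are upright and snug: plate, amber (442,182), white (487,177), wall. The knob bar is at (390,200), which puts it at world (569,105.5). I'll move over it.

Call:
servo_tool(
  motion=[
    [40, 0, 20, 0, 0.014, -0.0095, 0],
    [40, 0, 25, 10, 0, 0, 0],
    [40, 0, 20, 30, 0, 0, 0],
    [40, 0, 5, 30, 0, 0, 0],
    [40, 0, 0, 20, 0, 0, 0],
    [40, 0, 0, 0, 0, 0, 0],
  ],
)

```text
time: 9.7
tool_pos: [570.0, 109.0, 141.0]
tcp_rot: [179.9, 0.2, 173.6]
ft_force: [-0.2, -0.9, -0.5]
finger_gap: 40.0
```

Call:
servo_tool(
  motion=[
    [40, 0.5, -3.5, 5, 0, 0, -0.02],
    [40, 0, 0, 20, 0, 0, 0],
    [40, 0, 0, 15, 0, 0, 0],
    [40, 0, 0, 0, 0, 0, 0],
  ],
)

```text
time: 10.1
tool_pos: [571.4, 104.5, 103.7]
tcp_rot: [179.8, 0.5, 174.6]
ft_force: [0.1, -0.3, 0.2]
finger_gap: 40.2
```

Call:
servo_tool(
  motion=[
    [40, 2.5, 0.5, 6, 0, 0, 0],
    [40, 0, 0, 2, 0, -0.008, 0],
    [10, 0, 0, 0, 0, 0, 0],
    [10, 0, 0, 0, 0, 0, 0],
    [10, 0, 0, 0, 0, 0, 0],
    [10, 0, 0, 0, 0, 0, 0],
    [10, 0, 0, 0, 0, 0, 0],
  ],
  force=40,
)

```text
time: 10.8
tool_pos: [570.6, 105.0, 98.2]
tcp_rot: [179.8, 1.2, 174.5]
ft_force: [0.8, 0.2, -2.2]
finger_gap: 13.0
```

Call:
servo_tool(
  motion=[
    [10, 0, 0, 0, 0, 0.01, 0.1],
    [10, 0, 0, 0, 0, 0.005, 0.12],
    [10, 0, 0, 0, 0, 0, 0.12],
    [10, 0, 0, 0, 0, 0, 0.12],
    [10, 0, 0, 0, 0, 0, 0.12],
  ],
)

```text
time: 11.3
tool_pos: [570.6, 104.9, 98.2]
tcp_rot: [179.6, 0.1, 140.2]
ft_force: [-0.1, 0.0, -1.5]
finger_gap: 13.1
```

Call:
servo_tool(
  motion=[
    [10, 0, 0, 0, 0, 0, 0.12],
    [10, 0, 0, 0, 0, 0, 0.12],
    [10, 0, 0, 0, 0, 0, 0.12],
    [10, 0, 0, 0, 0, 0, 0.12],
    [10, 0, 0, 0, 0, 0, 0.12],
    [10, 0, 0, 0, 0, 0, 0.1],
  ],
)

```text
time: 11.9
tool_pos: [570.5, 104.9, 98.2]
tcp_rot: [179.7, -0.1, 98.4]
ft_force: [1.2, -0.0, -1.8]
finger_gap: 13.2
```

```bash
python3 -c "
from bench import *
s=sense();print(s['tcp_rot'],s['wrist_torque'],s['ft_force'])"
```

```text
[ 1.79705487e+02 -8.68703957e-02  9.84481169e+01] [-0.3299096  -0.00750591  0.04860745] [ 1.2038907  -0.02502609 -1.81747434]
```

Call:
servo_tool(
  motion=[
    [10, 0, 0, 0, 0, 0, 0.05],
    [10, 0, 0, 0, 0, 0, 0.05],
    [10, 0, 0, 0, 0, 0, 0.05],
  ],
)

```text
time: 12.2
tool_pos: [570.5, 105.0, 98.3]
tcp_rot: [179.7, -0.1, 89.5]
ft_force: [-0.7, 0.7, -1.4]
finger_gap: 12.9
```

```bash
python3 -c "
from bench import *
s=sense();print(s['tcp_rot'],s['wrist_torque'],s['ft_force'])"
```

```text
[ 1.79720543e+02 -8.81193738e-02  8.94994806e+01] [-0.26288154  0.00323434  1.53927522] [-0.65008555  0.7444168  -1.36613379]
```

The torque reads 1.5 N m against the stop, so the knob is locked. I'll release it, rise and look.

Call:
servo_tool(
  motion=[
    [10, 0, 0, 0, 0, 0, -0.03],
    [35, 0, 0, 0, 0, 0, 0],
    [35, 0, 0, 0, 0, 0, 0],
    [35, 0, 0, 0, 0, 0, 0],
    [35, 0, 0, -20, 0, 0, 0],
    [35, 0, 0, -40, 0, 0, 0],
    [35, 0, 0, -40, 0, 0, 0],
    [0, -25, -20, 0, 0, 0, 0],
    [0, -25, -25, 0, 0, 0, 0],
    [0, 0, 0, 0, 0, 0, 0],
  ],
)

```text
time: 13.2
tool_pos: [526.2, 52.6, 203.8]
tcp_rot: [179.6, -0.1, 91.7]
ft_force: [0.4, 0.7, -0.5]
finger_gap: 0.1
```

Run:
```python
from h import *
s=sense();print(s['time'],s['tool_pos'].round(1),s['tcp_rot'].round(2),s['finger_gap'])
im=snapshot("wrist");cv2.imwrite("pics/w3.png",im[:300])
```

```text
13.2 [526.2  52.6 203.8] [ 1.7957e+02 -9.0000e-02  9.1670e+01] 0.06694165528959982
```

View pics/w3.png

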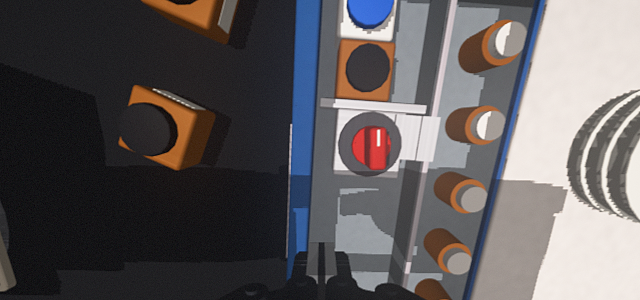

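The bar now lies along the lane with its pointer at (379,137), and the bottles are still snug. Next I go in front of the panel, keeping right of the tall amber bottle at (165,125).

Call:
servo_tool(
  motion=[
    [0, -2, -25, 0, 0, 0, 0.035],
    [0, -2, -30, 0, 0, 0, 0.033],
    [0, 0, 0, 30, 0, 0, 0],
    [0, 0, 0, 40, 0, 0, 0],
    [0, 0, 0, 30, 0, 0, 0],
    [0, 0, 0, 0, 0, 0, 0],
  ],
)

```text
time: 13.85
tool_pos: [476.1, 51.6, 103.9]
tcp_rot: [179.0, -0.3, 87.6]
ft_force: [-0.2, -0.9, -0.2]
finger_gap: 0.4
```

Call:
servo_tool(
  motion=[
    [0, 0, 3, 8, 0.015, 0, 0],
    [0, 0, 3, 0, 0, 0, 0],
    [0, 0, 4, 0, 0, 0, 0],
    [0, 0, 4, 0, 0, 0, 0],
    [0, 0, 5, 0, 0, 0, 0],
    [0, 0, 6, 0, 0, 0, 0],
    [0, 0, 6, 0, 0, 0, 0],
    [0, 0, 6, 0, 0, 0, 0],
  ],
)

```text
time: 14.65
tool_pos: [514.6, 51.4, 98.9]
tcp_rot: [-179.8, -0.3, 87.7]
ft_force: [-4.2, -0.1, -2.6]
finger_gap: 0.2
```

Call:
servo_tool(
  motion=[
    [0, 0, 6, 0, 0, 0, 0],
    [0, 0, 6, 0, 0, 0, 0],
    [0, 0, 6, 0, 0, 0, 0],
    [0, 0, 6, 0, 0, 0, 0],
    [0, 0, 6, 0, 0, 0, 0],
    [0, 0, 6, 0, 0, 0, 0],
    [0, 0, 6, 0, 0, 0, 0],
    [0, 0, 6, 0, 0, 0, 0],
    [0, 0, 6, 0, 0, 0, 0],
    [0, 0, 6, 0, 0, 0, 0],
  ],
)

```text
time: 15.65
tool_pos: [580.4, 49.0, 98.9]
tcp_rot: [-179.9, -0.4, 87.7]
ft_force: [-3.7, -0.6, -0.8]
finger_gap: -0.1
```

Call:
servo_tool(
  motion=[
    [0, 0, 6, 0, 0, 0, 0],
    [0, 0, 5, 0, 0, 0, 0],
    [0, 0, 4, 0, 0, 0, 0],
    [0, 0, 4, 0, 0, 0, 0],
    [0, 0, 4, 0, 0, 0, 0],
    [0, 0, 3, 0, 0, 0, 0],
    [0, 0, 3, 0, 0, 0, 0],
    [0, 0, 2, 0, 0, 0, 0],
  ],
)

```text
time: 16.45
tool_pos: [614.8, 47.7, 98.9]
tcp_rot: [-179.9, -0.4, 87.7]
ft_force: [-3.8, 0.2, -1.6]
finger_gap: 0.4
```

Call:
servo_tool(
  motion=[
    [0, 0, 2, 0, 0, 0, 0],
    [0, 0, 2, 0, 0, 0, 0],
    [0, 0, 2, 0, 0, 0, 0],
    [0, 0, 2, 0, 0, 0, 0],
    [0, 0, 2, 0, 0, 0, 0],
  ],
)

```text
time: 16.95
tool_pos: [625.4, 47.2, 98.9]
tcp_rot: [-179.9, -0.4, 87.7]
ft_force: [-4.7, 0.7, -2.3]
finger_gap: -0.3
```

Call:
servo_tool(
  motion=[
    [0, 0, 1.5, 0, 0, 0, 0],
    [0, 0, 1.5, 0, 0, 0, 0],
    [0, 0, 1.5, 0, 0, 0, 0],
    [0, 0, 1.5, 0, 0, 0, 0],
  ],
)

```text
time: 17.35
tool_pos: [630.5, 47.1, 98.8]
tcp_rot: [-179.7, -0.4, 87.7]
ft_force: [-19.6, -0.4, 8.7]
finger_gap: -0.0
```

Call:
servo_tool(
  motion=[
    [0, 0, 1.5, 0, 0, 0, 0],
    [0, 0, 1.5, 0, 0, 0, 0],
    [0, 0, 1.5, 0, 0, 0, 0],
  ],
)

```text
time: 17.65
tool_pos: [630.1, 47.1, 98.9]
tcp_rot: [-179.0, -0.3, 87.7]
ft_force: [-14.4, 0.4, 5.8]
finger_gap: 0.1
```

The drawer met its stop at x = 630 (expected), under about 15–20 N. I'll back off and check.

Call:
servo_tool(
  motion=[
    [0, 0, -4, 0, 0, 0, 0],
    [0, 0, -15, 0, 0, 0, 0],
    [0, 0, -30, 0, 0, 0, 0],
    [0, 0, -30, -20, 0, 0, 0],
    [0, 0, -20, -40, 0, 0, 0],
    [0, 0, 0, -45, 0, 0, 0],
    [0, -40, 0, -30, 0, 0, 0],
    [0, -45, 0, 0, 0, 0, 0],
    [0, -45, 0, 0, 0, 0, 0],
    [0, -45, 0, 0, 0, 0, 0],
  ],
)

```text
time: 18.65
tool_pos: [532.7, -126.1, 250.0]
tcp_rot: [179.0, -0.1, 88.3]
ft_force: [1.1, 0.2, -0.3]
finger_gap: 0.2
```

Call:
servo_tool(
  motion=[
    [0, -45, 0, 0, 0, 0, 0],
    [0, -45, -10, 0, 0, 0, 0],
    [0, -40, -10, 0, 0, 0, 0],
    [0, 0, 0, 0, 0, 0, 0],
  ],
)

```text
time: 19.05
tool_pos: [510.5, -268.6, 255.4]
tcp_rot: [178.1, 0.5, 88.0]
ft_force: [0.8, 1.0, -0.5]
finger_gap: -0.1
```

Run:
```python
from h import *
s=sense();print(s['time'],s['tool_pos'].round(1))
im=snapshot("top")
for nm,lo,hi in(("blue",(100,120,50),(130,255,255)),):
    for c,a,m in blobs(im,lo,hi,200):
        if a>600:
            P=np.array([onz("top",(u,np.flatnonzero(m[:,u]).max()+.5),10)[:2] for u in range(255,300)]);k=np.polyfit(P[:,1],P[:,0],1)
            print("front face lower edge x at y=55:",np.polyval(k,55))
a=cv2.resize(im[60:300,180:460],None,fx=2,fy=2);b=cv2.resize(snapshot("scene")[100:370,150:460],None,fx=1.8,fy=1.8)
cv2.imwrite("pics/f.png",b);cv2.imwrite("pics/f2.png",a)
```

```text
19.05 [ 510.5 -268.6  255.4]
front face lower edge x at y=55: 645.3989353381161
```

View pics/f2.png

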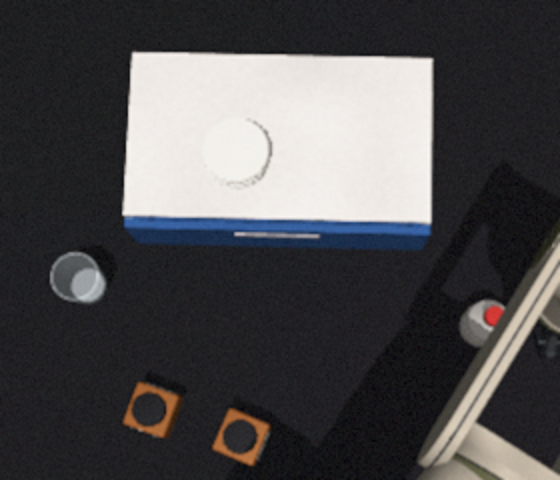

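View pics/f.png

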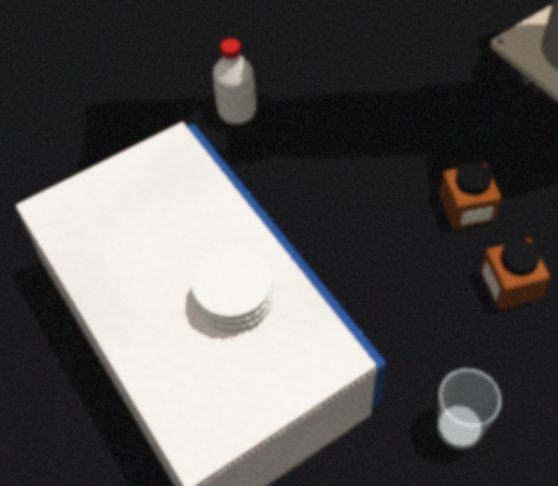

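Both views show the drawer flush: the front face measures x = 645.4 against about 645 for fully shut. The beaker, wash bottle, dishes and spare ambers are standing in place and the arm is clear, so I'm handing in.

```bash
python3 -c "
from bench import *
print(hand_in())"
```

```text
the job is handed in; nothing more can be done
None
```

The job is done and handed in at about 19 s of the 64 s allowed, with each step in the order asked:

1. **Clamp:** I pushed the block until it stalled at the expected place, with about 18 N at the end. A wrist picture then showed both bottles upright and tight against the end wall.
2. **Lock:** I turned the knob clockwise until it hit its stop, where the torque rose to 1.5 N m. The bar then lay along the lane.
3. **Drawer:** I pushed it in slowly. It met its stop with readings up to about 20 N, and the front face measures x = 645.4 mm against about 645 expected when fully shut.

The last two pictures show the drawer flush, the things around it standing in place, and the arm clear.

Two things I could not fully confirm. The tool turned about 5° past the expected stop angle, which I take as give in the grip, since the picture shows the bar close to where the stop should be. The bottles and lock are also out of sight now that the drawer is shut; I last saw them just before closing it.

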